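Open the handle press and hold it open

ROBOT

A 7-joint arm with a two-finger parallel gripper is mounted at the origin on the work surface. World frame = base frame: x ahead of the robot, y to its left, z up, the work surface at z = 0. Lengths are in m, angles in rad, forces in N, time in s.
With the tool pointing down it reaches from about 0.4 to 0.85 m from the base axis. Payload 10.4 kg.
Tool frame: the origin (TCP) lies midway between the tips of the shut fingers; the grasp point (between the pads) lies 19 mm behind it; z points along the fingers, y is the line along which they close (so a half turn about z gives the same grasp; the last joint's range is limited). The gripper opens to 87 mm and grips with 3 to 60 N. Pads are 19 mm wide; open, the fingers measure 117 mm over their backs; the gripper's body (75 mm by 190 mm) begins 51 mm behind the grasp point.
Start: joints at [1.17, 0.332, -0.065, 1.46, 0.022, 1.35, -0.088], TCP at [0.231, -0.581, 0.223] pointing down, gripper open.
Joint ranges: [-2.6, 2.6], [-0.5, 2.12], [-1.47, 1.34], [0.16, 2.42], [-1.27, 4.41], [0.06, 2.06], [-2.6, 2.6]. Speed limits (rad/s): [2.22, 2.22, 2.79, 2.79, 3.14, 3.14, 3.14].

INTERFACE

Orientations are given as a unit quaternion [x, y, z, w].
In Python, from bench import r gives the robot as it stands.
- The arm moves only by the tool arm_command, never from a script. Its arguments are lists of equal length, an entry for each row: "xyz": the shift along the world's x, y, z in m, a list of three; "rot": the turn, a rotation vector about the world's x, y, z in rad, a list of three. In form: {"xyz": [[tx, ty, tz], ...], "rot": [[ax, ay, az], ...]}. A call has 1 to 20 rows; each row is the pose to reach, as a shift and turn from the pose commanded when the call began; what a row does not reach only later rows make up. A row lasts 1/12 s, in which the tool goes at most 41.7 mm and 7.16 degrees, less where a joint would pass 70% of its speed; a pose out of reach is approached as far as the arm can. A call with a gripper value outside its range is refused whole. "grip" is the opening, from 0 (shut) to 1 (fully open), set as the call begins (left out, the last holds). The fingers move at their own pace and stop on an object; "squeeze" is the grip in N (left out, the last holds). Time passes only in rows, so rows that repeat a pose let the fingers close. It gives the time, the measured TCP pose, the force, the opening and the grip force at its end, in the units of the state.
- r.read_state(): the state, without advancing time (a new reading comes with each control period).
- r.camera(name): name is "scene" or "top"; returns the picture (420x560x3 uint8, red, green, blue); there is no depth.
- r.camera_model(name): a dict with "fx", "fy", "cx", "cy" (pixels), "T" (4x4, takes a point from camera to world coordinates). Camera axes: x right, y up, looking along -z (the intrinsics and any distortion apply to the point x, -y, -z); pixel columns grow to the right and rows downward; lengths in m; the calibration is good to about 2 mm. A picture is of the moment at which its call begins. camera_model takes no time and is no camera call.
- r.close_job(): hands the job in; it is judged then, once.
Trained networks look in the newest picture that a camera, given by its name, has taken for a name from the list of things; names that differ only in an ending like _2 or _b are one class to them, and where a whole thing is asked for, a point or a joint stands for the part that bears it (a point fixed in the world has none). Each returns a list of dicts, best first, with "conf" (0 to 1); they miss things now and then, are a little off and sometimes report something else, mostly with a low value. They report only what shows in the picture. A call takes as long as a camera call. They do not tell look-alikes from the thing itself.
- r.look_for(label, camera): "at" ([x, y, z] in m, in the coordinates of the camera as it stood for that picture, good to about 4 mm: the middle of the surface that is visible of it).
- r.spot_point(label, camera): "at" ([x, y, z] in m, in the coordinates of the camera as it stood for that picture, good to about 4 mm: a listed point, or the origin of a listed thing).
The state is a dict: "time": time; "joint_positions": joint angles; "joint_vel": joint speeds; "joint_torque": joint torques, N m; "ee_pos": TCP position; "eef_rot": TCP orientation; "ft_force": force on the tool from outside, world axes, zero at the start; "torque": the same for the moment, N m; "width": finger opening in m; "grip_force": force on a finger pad.
Only numpy, scipy, OpenCV 4.12 (cv2) and the standard library are available. Lean on these libraries where they do the work, as an engineer would, in place of code of your own. Each camera call takes 0.05 s, during which the arm holds its last target. There are 200 camera calls.

TASK

Get the handle press ready for its next knife: first lay the loose walnut handle block flat and lengthwise on the narrow raised stand, centred and balanced, and let go of it. Then pull the press arm's spring latch out sideways by its upright tab while the arm is still down, lift the arm's coupler end off the ball stud, and finish while still gripping and holding it steady about 8 cm higher than it was, so that I can swap the knife. Leave the block on its stand and do not disturb the bottle, the cup or the finished knife.

Things in the scene. Friction and masses are not known exactly. Their poses are not given: they have to be found in the camera images.
- block: loose rectangular block of dark walnut, 120 (its x) x 32 (its y) x 24 mm (z), about 80 g, lying flat on the bench; origin at the centre of its underside
- stand: fixed narrow stand: a bright aluminium rail 90 mm long (its x), 20 mm wide (its y), whose flat top is 55 mm above the bench, on a dark foot plate 100 x 60 x 10 mm; origin at the centre of its underside on the bench
- press: fixed bench press for knife handles; origin on the bench under the axis of its steel ball stud (head 40 mm wide, shoulder underneath at z = 34, top at 62 mm). Dark base plate x -50 to 290, 90 wide, 12 mm thick. Two hinge posts at x = 240, 82 mm high; a knife lies crosswise at x = 125 mm, blade to +y. The latch tab is on the -y side
- press_arm: grey arm, 0.5 to 0.75 kg; origin on its hinge pin at press x 240, y 0, z 64 mm. Down, its axes match the press's; it lifts by turning about its +y (0 to 0.9 rad) and drops if not held. A bar 30 wide, 20 mm high runs along -x to the box-shaped coupler (60 x 56 mm, centre x = -240, y -28 to 28) over the stud. It cannot rise while the latch is home
- latch (a joint): travel of the spring latch in m: 0 = home (locked), 0.022 = stop. It slides out along the press's -y. The spring pulls with about 5 N at home and 10.5 N at the stop; the bolt clears the stud's shoulder from about 0.011, so 0.015 or more frees the arm. Let go, it springs home
- latch_tab (a point): grip point in the middle of the latch's upright steel tab, 24 mm (press x) x 12 mm (press y), top 16 mm above this point; its horizontal bolt is 40 mm below. Arm down, latch home: at press x 0, y -84, z 72 mm, 50 mm clear of the coupler. The arm carries the latch: the tab rises and tilts with the arm, and lifting the pulled tab lifts the arm
- coupler_top (a point): centre of the coupler's upper face, 74 mm above the bench when the arm is down
- glue_bottle: bystander: white bottle with black cap, 52 mm across, 130 mm tall; origin at its underside
- mixing_cup: bystander: small white open cup, 60 mm across, 55 mm tall; origin at its underside
- knife: bystander: finished knife lying flat, about 220 mm long along its x, blade to +x; origin at the guard end of the handle, on the bench
Mind the look-alikes: they are no part of the job. Leave any blue or purple look-alike of the stand alone.

How it is judged:
By the outcome, as a careful person would: the job done as asked, in the order asked, and still so for the second after the job is handed in, while the arm keeps its last pose, push and grip.
It also fails if it takes over 53 s, if anything falls off the work surface, if the arm or the gripper's body presses on something with over 40 N, if the wrist force passes 120 N, or if a joint passes its speed limit or range.

## Working session

There is one attempt and no reset: what is moved stays moved. The work goes in short steps, Python scripts to look and compute and a tool call to move; the robot and the scene stay as the last step left them, time stands still between calls to the robot, and variables do not carry over. Pictures are saved under pics/ and viewed, at most 10 in all, crops included, and the job is handed in when it is done.

Besides the shell and the picture viewer there is one more tool, called by a JSON object that holds its "op" and its "data". arm_command: Moves the arm, as the interface text tells. Its arguments: {"type":"object","properties":{"xyz":{"type":"array"},"rot":{"type":"array"},"grip":{"type":"number"},"squeeze":{"type":"number"}},"required":["xyz","rot"]}

```bash
mkdir -p pics
cat > h.py <<'E'
import numpy as np, cv2
from bench import r
def w(cam,p):
    T=np.array(r.camera_model(cam)["T"]); return (T@np.r_[p,1])[:3]
def px(cam,P):
    m=r.camera_model(cam); p=np.linalg.inv(np.array(m["T"]))@np.r_[P,1]
    return np.array([m["cx"]+m["fx"]*p[0]/-p[2], m["cy"]+m["fy"]*(-p[1])/-p[2]])
def ray(cam,u,v,z):
    m=r.camera_model(cam);T=np.array(m["T"])
    d=T[:3,:3]@np.array([(u-m["cx"])/m["fx"],-(v-m["cy"])/m["fy"],-1]);o=T[:3,3]
    return o+d*(z-o[2])/d[2]
E
python3 - <<'E'
from h import *
ims=[]
for c in ("scene","top"):
    im=r.camera(c)[:,:,::-1]; cv2.imwrite(f"pics/{c}0.png",im); ims.append(im)
    m=r.camera_model(c); print(c,{k:(np.round(v,3).tolist() if not isinstance(v,dict) else v) for k,v in m.items() })
for l in ("block","stand","press","press_arm","latch_tab","coupler_top","glue_bottle","mixing_cup","knife"):
    for c in ("scene","top"):
        for d in r.spot_point(l,c):
            if d["conf"]>.2: P=w(c,d["at"]); print(l,c,round(d["conf"],2),P.round(3),px(c,P).round())
cv2.imwrite("pics/both.png",cv2.resize(np.hstack(ims),(800,300)))
print(r.read_state()["time"])
E
```

```text
scene {'fx': 382.716, 'fy': 382.716, 'cx': 280.778, 'cy': 207.302, 'T': [[-0.744, -0.525, 0.412, 0.999], [0.668, -0.567, 0.482, 0.545], [-0.019, 0.634, 0.773, 0.841], [0.0, 0.0, 0.0, 1.0]]}
top {'fx': 452.667, 'fy': 452.667, 'cx': 281.651, 'cy': 209.925, 'T': [[-0.069, 0.978, -0.199, 0.341], [-0.998, -0.068, 0.013, 0.078], [-0.0, 0.199, 0.98, 1.169], [0.0, 0.0, 0.0, 1.0]]}
block scene 0.72 [ 0.606 -0.307 -0.001] [200. 159.]
block scene 0.57 [0.502 0.113 0.001] [316. 217.]
block top 0.76 [ 0.599 -0.306  0.   ] [419. 193.]
stand scene 0.81 [ 0.386 -0.002  0.001] [316. 175.]
stand scene 0.66 [ 0.471 -0.147  0.   ] [264. 164.]
stand scene 0.63 [ 0.612 -0.045  0.003] [249. 205.]
stand scene 0.61 [ 0.464 -0.279 -0.001] [240. 143.]
stand top 0.94 [ 0.382 -0.007  0.004] [314. 283.]
stand top 0.7 [ 0.475 -0.143  0.001] [363. 243.]
stand top 0.6 [ 0.456 -0.279 -0.003] [415. 247.]
stand top 0.56 [ 0.605 -0.046 -0.002] [322. 197.]
stand top 0.35 [ 0.736 -0.222 -0.001] [382. 146.]
press scene 0.86 [0.502 0.11  0.001] [315. 216.]
press top 0.82 [ 0.496  0.112 -0.003] [265. 242.]
press_arm scene 0.6 [0.745 0.109 0.06 ] [245. 255.]
press_arm top 0.84 [0.739 0.116 0.074] [256. 144.]
latch_tab scene 0.77 [0.508 0.03  0.072] [294. 184.]
latch_tab top 0.77 [0.498 0.026 0.072] [298. 235.]
coupler_top scene 0.58 [0.508 0.111 0.075] [315. 200.]
glue_bottle top 0.92 [0.431 0.331 0.003] [181. 273.]
mixing_cup top 0.93 [ 0.734 -0.218 -0.001] [381. 147.]
knife scene 0.66 [ 0.663  0.408 -0.001] [359. 333.]
knife top 0.72 [ 0.657  0.405 -0.001] [151. 190.]
1.0
```

View pics/top0.png

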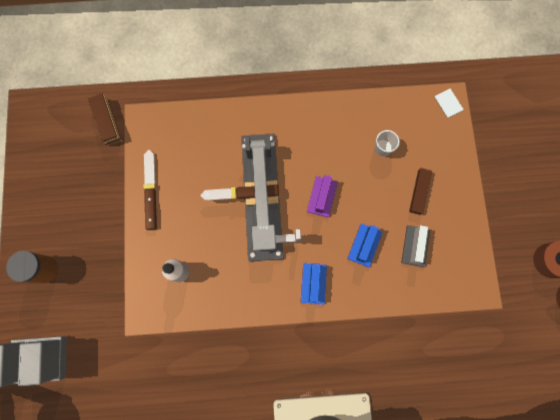

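View pics/scene0.png

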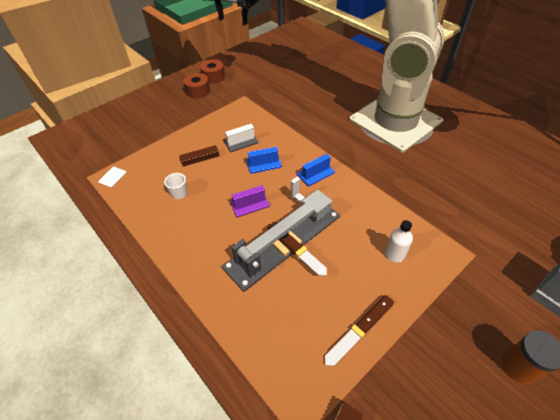

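The top view shows four stand candidates: bright aluminium on a dark foot at px (415,247), blue at (314,283) and (363,243), and purple at (322,197). Only the first fits the description. The dark walnut block is at (419,193). The press has its coupler at (264,238) and its tab at (298,235). The scene view agrees: stand at (240,143), block at (200,156), tab at (295,188). Next I'll confirm this in a crop and measure the yaws.

Run:
```python
from h import *
im=cv2.imread("pics/top0.png"); 
cr=im[160:275,235:440]; cv2.imwrite("pics/crop.png",cv2.resize(cr,None,fx=3.9,fy=3.9,interpolation=cv2.INTER_CUBIC))
hsv=cv2.cvtColor(im,cv2.COLOR_BGR2HSV)
def rect(mask,box,cam,z,name):
    m=np.zeros_like(mask); x0,y0,x1,y1=box; m[y0:y1,x0:x1]=mask[y0:y1,x0:x1]
    cs,_=cv2.findContours(m,0,2); c=max(cs,key=cv2.contourArea)
    P=np.array([ray(cam,u,v,z)[:2] for u,v in c[:,0]])*1000
    (cx,cy),(a,b),t=cv2.minAreaRect(P.astype(np.float32))
    if a<b: a,b,t=b,a,t+90
    print(name,round(cx,1),round(cy,1),round(a,1),round(b,1),"yaw deg",round((t+90)%180-90,1),len(c))
v=hsv[:,:,2]; s=hsv[:,:,1]
rect(((v>150)&(s<60)).astype(np.uint8),(400,215,440,275),"top",.055,"rail")
rect(((v<75)).astype(np.uint8),(400,215,440,275),"top",.01,"foot")
for th in (70,85,100):
  rect(((v<th)).astype(np.uint8),(405,160,440,222),"top",.024,"block")
  rect(((v<th)).astype(np.uint8),(235,120,292,265),"top",.012,"base")
```

```text
rail 458.5 -275.0 91.3 21.8 yaw deg -15.4 35
foot 415.0 -291.1 5.8 2.2 yaw deg -33.4 4
block 544.1 -280.4 26.5 3.4 yaw deg 66.9 13
base 705.1 83.0 89.1 27.2 yaw deg -0.2 16
block 598.7 -286.7 115.4 28.1 yaw deg -4.9 46
base 705.7 82.6 93.9 30.7 yaw deg 0.1 21
block 597.3 -301.7 120.0 35.7 yaw deg -19.2 59
base 721.2 110.2 127.8 87.6 yaw deg -0.4 79
```

View pics/crop.png

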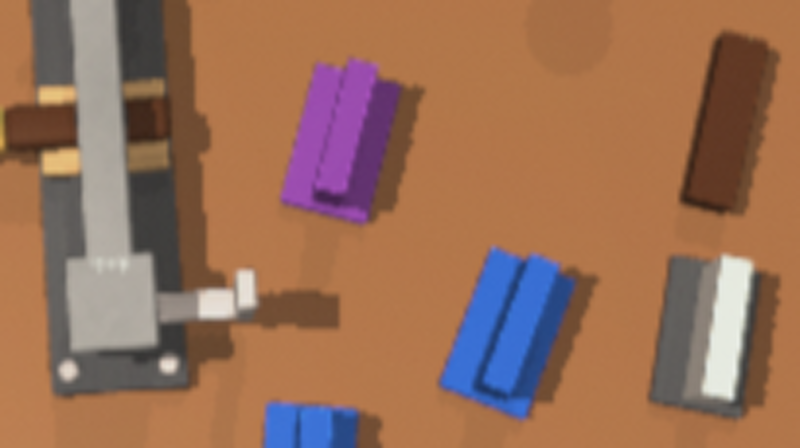

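The crop confirms it: the aluminium stand is at right (rail from about (738,257) to (717,400)), the walnut block is above it at (725,122), and the blue and purple ones are look-alikes. I'll refine the yaws by sub-pixel edge fitting, since the rough rectangles disagree.

```bash
cat > meas.py <<'E'
from h import *
from scipy.optimize import minimize
def fit(cam,im,z,L,W,x0,margin=.010):
    # rectangle fit: maximise contrast (Lab) between thin inner & outer band on all four edges
    lab=cv2.cvtColor(cv2.GaussianBlur(im,(3,3),0.6),cv2.COLOR_BGR2LAB).astype(np.float32)
    t=np.linspace(-.9,.9,40)
    def band(p,e):
        x,y,a=p; l,wd=L/2+e,W/2+e
        q=np.vstack([np.c_[t*L/2,t*0+wd],np.c_[t*L/2,t*0-wd],np.c_[t*0+l,t*W/2],np.c_[t*0-l,t*W/2]])
        c,s=np.cos(a),np.sin(a); q=q@np.array([[c,s],[-s,c]])+[x,y]
        uv=np.array([px(cam,[*k,z]) for k in q],np.float32)
        return cv2.remap(lab,uv[:,0].copy()[None],uv[:,1].copy()[None],1)[0]
    f=lambda p:-np.mean(np.linalg.norm(band(p,-.003)-band(p,.003),axis=1))+ .3*np.mean(np.std(band(p,-.004),axis=0))
    best=min((minimize(f,np.array(x0)+[0,0,d],method="Nelder-Mead",options=dict(initial_simplex=np.array(x0)+[0,0,d]+np.array([[0,0,0],[.006,0,0],[0,.006,0],[0,0,.08]]))) for d in (-.1,0,.1)),key=lambda o:o.fun)
    return best.x,best.fun
E
python3 - <<'E'
from meas import *
for c in("top","scene"):
    im=cv2.imread(f"pics/{c}0.png")
    for n,z,L,W,x0 in(("rail",.055,.09,.02,(.459,-.277,-.22)),("block",.024,.12,.032,(.6,-.306,-.27)),("tab",.088,.024,.012,(.502,.027,.0)),("coupler",.074,.06,.056,(.502,.111,.0))):
        x,f=fit(c,im,z,L,W,x0); print(c,n,(x*[1000,1000,57.3]).round(1),round(f,1))
for l in ("stand","block","latch_tab","press"):
    print(l,[(c,w(c,d["at"]).round(3),round(d["conf"],2)) for c in("top","scene") for d in r.look_for(l,c) if d["conf"]>.5])
E
```

```text
Traceback (most recent call last):
  File "meas.py", line 14, in fit
    best=min((minimize(f,np.array(x0)+[0,0,d],method="Nelder-Mead",options=dict(initial_simplex=np.array(x0)+[0,0,d]+np.array([[0,0,0],[.006,0,0],[0,.006,0],[0,0,.08]]))) for d in (-.1,0,.1)),key=lambda o:o.fun)
  File "meas.py", line 14, in <genexpr>
    best=min((minimize(f,np.array(x0)+[0,0,d],method="Nelder-Mead",options=dict(initial_simplex=np.array(x0)+[0,0,d]+np.array([[0,0,0],[.006,0,0],[0,.006,0],[0,0,.08]]))) for d in (-.1,0,.1)),key=lambda o:o.fun)
              ~~~~~~~~^^^^^^^^^^^^^^^^^^^^^^^^^^^^^^^^^^^^^^^^^^^^^^^^^^^^^^^^^^^^^^^^^^^^^^^^^^^^^^^^^^^^^^^^^^^^^^^^^^^^^^^^^^^^^^^^^^^^^^^^^^^^^^^^^^^^^^^^^^^^^^^^^^^^
  File "meas.py", line 13, in <lambda>
    f=lambda p:-np.mean(np.linalg.norm(band(p,-.003)-band(p,.003),axis=1))+ .3*np.mean(np.std(band(p,-.004),axis=0))
                                                                                              ~~~~^^^^^^^^^
  File "meas.py", line 11, in band
    uv=np.array([px(cam,[*k,z]) for k in q],np.float32)
                 ~~^^^^^^^^^^^^
  File "h.py", line 6, in px
    m=r.camera_model(cam); p=np.linalg.inv(np.array(m["T"]))@np.r_[P,1]
ValueError: time passes only in moves, steps and waits
```

```bash
cat > /tmp/e.py <<'E'
s=open("h.py").read().replace("r.camera_model(cam)","CM(cam)").replace("from bench import r\n","from bench import r\nfrom functools import lru_cache\nCM=lru_cache(None)(lambda c:r.camera_model(c))\n")
open("h.py","w").write(s)
E
python3 /tmp/e.py
timeout 300 python3 - <<'E'
from meas import *
for c in("top","scene"):
    im=cv2.imread(f"pics/{c}0.png")
    for n,z,L,W,x0 in(("rail",.055,.09,.02,(.459,-.277,-.22)),("block",.024,.12,.032,(.6,-.306,-.27)),("tab",.088,.024,.012,(.502,.027,.0)),("coupler",.074,.06,.056,(.502,.111,.0))):
        x,f=fit(c,im,z,L,W,x0); print(c,n,(x*[1000,1000,57.3]).round(1),round(f,1))
s=r.read_state();print(s["time"],s["ee_pos"],s["eef_rot"],s["width"])
from scipy.spatial.transform import Rotation as R
print(R.from_quat(s["eef_rot"]).as_matrix().round(3))
for l in ("stand","block","latch_tab","press"):
    print(l,[(c,w(c,d["at"]).round(3),round(d["conf"],2)) for c in("top","scene") for d in r.look_for(l,c) if d["conf"]>.5])
E
```

```text
top rail [ 458.6 -276.2  -15.4] -93.4
top block [ 598.3 -299.3  -19. ] -40.2
top tab [499.2  28.3  -1.5] -65.3
top coupler [ 4.994e+02  1.124e+02 -1.000e-01] -57.3
scene rail [ 461.6 -276.5  -15.6] -57.0
scene block [ 606.5 -304.4  -19.8] -45.3
scene tab [ 5.032e+02  2.870e+01 -3.000e-01] -81.4
scene coupler [ 5.040e+02  1.132e+02 -3.000e-01] -45.0
1.0 [ 0.23056007 -0.58093318  0.2225677 ] [9.82213558e-01 1.87767211e-01 1.20342879e-05 2.73794135e-05] 0.0869418566888999
[[ 0.929  0.369  0.   ]
 [ 0.369 -0.929 -0.   ]
 [ 0.     0.    -1.   ]]
stand [('top', array([ 0.382, -0.003,  0.015]), 0.86), ('top', array([ 0.471, -0.138,  0.007]), 0.84), ('top', array([ 0.458, -0.268,  0.01 ]), 0.78), ('top', array([0.554, 0.111, 0.074]), 0.72), ('top', array([ 0.602, -0.045,  0.011]), 0.6), ('scene', array([ 0.483, -0.139,  0.025]), 0.9), ('scene', array([0.397, 0.005, 0.027]), 0.85), ('scene', array([ 0.471, -0.266,  0.025]), 0.81), ('scene', array([ 0.62 , -0.037,  0.026]), 0.81)]
block [('top', array([ 0.598, -0.302,  0.024]), 0.56), ('scene', array([ 0.611, -0.3  ,  0.027]), 0.91)]
latch_tab [('top', array([0.499, 0.044, 0.032]), 0.52)]
press [('top', array([0.608, 0.115, 0.036]), 0.84), ('scene', array([0.639, 0.125, 0.037]), 0.62)]
```

{"op": "arm_command", "data": {"xyz": [[0.004, 0.003, -0.001], [0.013, 0.01, -0.004], [0.028, 0.021, -0.008], [0.046, 0.035, -0.013], [0.069, 0.051, -0.019], [0.093, 0.07, -0.025], [0.119, 0.089, -0.032], [0.147, 0.11, -0.04], [0.174, 0.131, -0.047], [0.202, 0.152, -0.055], [0.23, 0.172, -0.062], [0.256, 0.192, -0.069], [0.28, 0.21, -0.076], [0.302, 0.227, -0.082], [0.323, 0.242, -0.087], [0.339, 0.254, -0.092], [0.352, 0.264, -0.095], [0.362, 0.271, -0.098], [0.368, 0.276, -0.1], [0.371, 0.278, -0.1]], "rot": [[0, 0, -0.01], [0, 0, -0.03], [0, 0, -0.055], [0, 0, -0.09], [0, 0, -0.13], [0, 0, -0.18], [0, 0, -0.23], [0, 0, -0.28], [0, 0, -0.335], [0, 0, -0.39], [0, 0, -0.44], [0, 0, -0.49], [0, 0, -0.54], [0, 0, -0.585], [0, 0, -0.62], [0, 0, -0.655], [0, 0, -0.68], [0, 0, -0.7], [0, 0, -0.71], [0, 0, -0.715]], "grip": 0.85}}

```text
time: 3.07
ee_pos: [0.6023, -0.3013, 0.1219]
eef_rot: [0.986, -0.167, -0.0, -0.0]
ft_force: [-0.6, -0.6, -0.6]
width: 0.0739
grip_force: 0.0
```

{"op": "arm_command", "data": {"xyz": [[0, 0, -0.003], [0, -0.001, -0.009], [0, -0.001, -0.018], [0, -0.001, -0.03], [0, -0.001, -0.043], [0, -0.001, -0.056], [0, -0.001, -0.069], [0, -0.001, -0.081], [0, -0.001, -0.092], [0, -0.001, -0.101], [0, -0.001, -0.108], [0, -0.001, -0.113], [0, -0.001, -0.116], [0, -0.001, -0.117], [0, -0.001, -0.117]], "rot": [[0, 0, 0], [0, 0, 0], [0, 0, 0], [0, 0, 0], [0, 0, 0], [0, 0, 0], [0, 0, 0], [0, 0, 0], [0, 0, 0], [0, 0, 0], [0, 0, 0], [0, 0, 0], [0, 0, 0], [0, 0, 0], [0, 0, 0]]}}

```text
time: 4.32
ee_pos: [0.6017, -0.304, 0.0057]
eef_rot: [0.986, -0.168, 0.0, 0.0]
ft_force: [0.6, -0.0, 0.6]
width: 0.0738
grip_force: 0.0
```

{"op": "arm_command", "data": {"xyz": [[0, 0, 0], [0, 0, 0], [0, 0, 0], [0, 0, 0], [0, 0, 0], [0, 0, 0], [0, 0, 0], [0, 0, 0], [0, 0, 0], [0, 0, 0]], "rot": [[0, 0, 0], [0, 0, 0], [0, 0, 0], [0, 0, 0], [0, 0, 0], [0, 0, 0], [0, 0, 0], [0, 0, 0], [0, 0, 0], [0, 0, 0]], "grip": 0.0, "squeeze": 15}}

```text
time: 5.15
ee_pos: [0.6015, -0.304, 0.0056]
eef_rot: [0.986, -0.168, -0.0, 0.0]
ft_force: [0.7, 0.1, 0.5]
width: 0.0318
grip_force: 15.0
```

{"op": "arm_command", "data": {"xyz": [[0, 0, 0.003], [0, 0, 0.01], [0, 0, 0.02], [0, 0, 0.035], [-0.003, 0.001, 0.05], [-0.009, 0.002, 0.065], [-0.018, 0.004, 0.077], [-0.03, 0.006, 0.087], [-0.045, 0.009, 0.094], [-0.062, 0.012, 0.098], [-0.08, 0.016, 0.1], [-0.096, 0.019, 0.1], [-0.11, 0.022, 0.1], [-0.121, 0.024, 0.1], [-0.13, 0.026, 0.1], [-0.136, 0.027, 0.1], [-0.14, 0.028, 0.1], [-0.142, 0.028, 0.1], [-0.142, 0.028, 0.1], [-0.142, 0.028, 0.1]], "rot": [[0, 0, 0], [0, 0, 0], [0, 0, 0], [0, 0, 0], [0, 0, 0.005], [0, 0, 0.01], [0, 0, 0.015], [0, 0, 0.02], [0, 0, 0.025], [0, 0, 0.03], [0, 0, 0.035], [0, 0, 0.04], [0, 0, 0.045], [0, 0, 0.05], [0, 0, 0.055], [0, 0, 0.06], [0, 0, 0.063], [0, 0, 0.066], [0, 0, 0.066], [0, 0, 0.066]]}}

```text
time: 6.82
ee_pos: [0.4599, -0.276, 0.1057]
eef_rot: [0.991, -0.135, 0.0, 0.0]
ft_force: [0.7, -0.2, -1.1]
width: 0.0318
grip_force: 15.0
```

Run:
```python
from h import *
o=[]
for c in("top","scene"):
    im=np.ascontiguousarray(r.camera(c)[:,:,::-1]); cv2.imwrite(f"pics/{c}1.png",im)
    u,v=px(c,[.46,-.277,.09]).astype(int); x0,y0=max(0,u-50),max(0,v-60)
    print(c,x0,y0); o.append(cv2.resize(im[y0:y0+120,x0:x0+100],(400,480),interpolation=cv2.INTER_CUBIC))
    for l in("block","stand"):print(l,[(w(c,d["at"]).round(3),round(d["conf"],2)) for d in r.spot_point(l,c)[:5]])
cv2.imwrite("pics/h1.png",np.hstack(o)); s=r.read_state(); print(s["ee_pos"],s["grip_force"],s["ft_force"])
```

```text
top 375 180
block [(array([ 0.46 , -0.275,  0.098]), 0.8)]
stand [(array([ 0.606, -0.049,  0.002]), 0.94), (array([ 0.475, -0.143,  0.001]), 0.92), (array([ 0.384, -0.006,  0.004]), 0.69), (array([ 0.459, -0.277,  0.001]), 0.53)]
scene 188 60
block [(array([ 0.466, -0.278,  0.102]), 0.7)]
stand [(array([ 0.611, -0.047, -0.   ]), 0.96), (array([ 0.473, -0.144,  0.001]), 0.77), (array([ 0.384, -0.002,  0.001]), 0.77), (array([ 0.464, -0.277,  0.   ]), 0.66)]
[ 0.45973228 -0.27591597  0.10547064] 14.999888688325882 [ 0.18369868  0.12395414 -0.99383641]
```

View pics/h1.png

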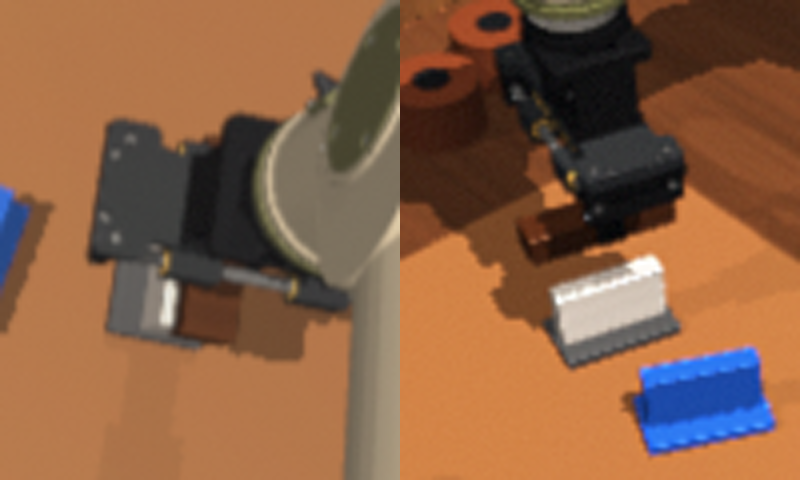

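The crop shows the block held level over the aluminium rail. In both cameras the spotted centres of block and stand agree within 2 mm, so I'll lower it.

{"op": "arm_command", "data": {"xyz": [[0, 0, -0.003], [0, 0, -0.008], [0, 0, -0.014], [0, 0, -0.02], [0, 0, -0.026], [0, 0, -0.031], [0, 0, -0.035], [0, 0, -0.038], [0, 0, -0.04], [0, 0, -0.042], [0, 0, -0.043], [0, 0, -0.044], [0, 0, -0.0445], [0, 0, -0.045], [0, 0, -0.045], [0, 0, -0.045]], "rot": [[0, 0, 0], [0, 0, 0], [0, 0, 0], [0, 0, 0], [0, 0, 0], [0, 0, 0], [0, 0, 0], [0, 0, 0], [0, 0, 0], [0, 0, 0], [0, 0, 0], [0, 0, 0], [0, 0, 0], [0, 0, 0], [0, 0, 0], [0, 0, 0]]}}

```text
time: 8.45
ee_pos: [0.4596, -0.276, 0.0607]
eef_rot: [0.991, -0.135, 0.0, 0.0]
ft_force: [0.5, 0.2, -1.3]
width: 0.0324
grip_force: 15.0
```

{"op": "arm_command", "data": {"xyz": [[0, 0, -0.0005], [0, 0, -0.001], [0, 0, -0.001], [0, 0, -0.001]], "rot": [[0, 0, 0], [0, 0, 0], [0, 0, 0], [0, 0, 0]]}}

```text
time: 8.78
ee_pos: [0.4597, -0.276, 0.0605]
eef_rot: [0.991, -0.135, 0.0, 0.0]
ft_force: [-3.7, 1.9, 8.4]
width: 0.0322
grip_force: 15.0
```

{"op": "arm_command", "data": {"xyz": [[0, 0, 0.0005], [0, 0, 0.0005], [0, 0, 0.0005]], "rot": [[0, 0, 0], [0, 0, 0], [0, 0, 0]]}}

```text
time: 9.03
ee_pos: [0.4598, -0.276, 0.0605]
eef_rot: [0.991, -0.135, 0.0, 0.0]
ft_force: [-2.5, 1.3, 5.7]
width: 0.0318
grip_force: 15.0
```

{"op": "arm_command", "data": {"xyz": [[0, 0, 0], [0, 0, 0], [0, 0, 0], [0, 0, 0], [0, 0, 0], [0, 0, 0]], "rot": [[0, 0, 0], [0, 0, 0], [0, 0, 0], [0, 0, 0], [0, 0, 0], [0, 0, 0]], "grip": 0.65}}

```text
time: 9.53
ee_pos: [0.4595, -0.2759, 0.06]
eef_rot: [0.991, -0.135, -0.0, 0.0]
ft_force: [0.1, -0.5, 0.4]
width: 0.0552
grip_force: 0.0
```

{"op": "arm_command", "data": {"xyz": [[0, 0, 0.003], [0, 0, 0.01], [0, 0, 0.02], [0, 0, 0.033], [0, 0, 0.048], [0, 0, 0.063], [0, 0, 0.078], [0, 0, 0.093], [0, 0, 0.107], [0, 0, 0.118], [0, 0, 0.126], [0, 0, 0.13]], "rot": [[0, 0, 0], [0, 0, 0], [0, 0, 0], [0, 0, 0], [0, 0, 0], [0, 0, 0], [0, 0, 0], [0, 0, 0], [0, 0, 0], [0, 0, 0], [0, 0, 0], [0, 0, 0]]}}

```text
time: 10.53
ee_pos: [0.46, -0.2761, 0.1917]
eef_rot: [0.991, -0.135, 0.001, 0.0]
ft_force: [0.3, -0.3, 0.3]
width: 0.0566
grip_force: 0.0
```

{"op": "arm_command", "data": {"xyz": [[0, 0.003, 0], [0.001, 0.01, 0], [0.003, 0.022, 0], [0.005, 0.038, 0], [0.008, 0.056, -0.001], [0.01, 0.077, -0.002], [0.013, 0.1, -0.004], [0.016, 0.124, -0.007], [0.02, 0.15, -0.01], [0.024, 0.176, -0.014], [0.028, 0.2, -0.019], [0.031, 0.223, -0.024], [0.034, 0.244, -0.028], [0.036, 0.262, -0.032], [0.038, 0.278, -0.035], [0.04, 0.29, -0.037], [0.041, 0.298, -0.039], [0.041, 0.303, -0.04], [0.041, 0.305, -0.04], [0.041, 0.305, -0.04]], "rot": [[0, 0, 0.005], [0, 0, 0.015], [0, 0, 0.025], [0, 0, 0.04], [0, 0, 0.055], [0, 0, 0.07], [0, 0, 0.09], [0, 0, 0.11], [0, 0, 0.13], [0, 0, 0.15], [0, 0, 0.17], [0, 0, 0.19], [0, 0, 0.21], [0, 0, 0.225], [0, 0, 0.24], [0, 0, 0.25], [0, 0, 0.26], [0, 0, 0.268], [0, 0, 0.271], [0, 0, 0.271]], "grip": 0.5}}

```text
time: 12.2
ee_pos: [0.5006, 0.0289, 0.1501]
eef_rot: [1.0, -0.0, -0.0, 0.0]
ft_force: [-0.7, -0.5, -0.2]
width: 0.0437
grip_force: 0.0
```

Run:
```python
from h import *
o=[]
for c,P in(("top",[.46,-.277,.07]),("scene",[.46,-.277,.07]),("top",[.5,.03,.08]),("scene",[.5,.03,.1])):
    im=np.ascontiguousarray(r.camera(c)[:,:,::-1])
    u,v=px(c,P).astype(int); x0,y0=max(0,u-50),max(0,v-37)
    print(c,x0,y0); o.append(cv2.resize(im[y0:y0+75,x0:x0+100],(400,300),interpolation=cv2.INTER_CUBIC))
    if P[1]<0:
      for l in("block","stand","latch_tab"):print(l,[(w(c,d["at"]).round(3),round(d["conf"],2)) for d in r.spot_point(l,c)[:5]])
cv2.imwrite("pics/h2.png",np.vstack([np.hstack(o[:2]),np.hstack(o[2:])])); s=r.read_state(); print(s["time"],s["ee_pos"],s["width"])
```

```text
top 373 205
block [(array([ 0.461, -0.278,  0.057]), 0.8)]
stand [(array([ 0.459, -0.279, -0.002]), 0.75), (array([ 0.474, -0.141,  0.005]), 0.7), (array([ 0.384, -0.01 ,  0.005]), 0.53)]
latch_tab [(array([ 0.496,  0.111, -0.001]), 0.36)]
scene 188 88
block [(array([ 0.464, -0.277,  0.058]), 0.58), (array([0.502, 0.113, 0.001]), 0.19)]
stand [(array([ 0.613, -0.05 ,  0.001]), 0.67), (array([ 0.387, -0.005, -0.   ]), 0.66), (array([ 0.473, -0.149,  0.004]), 0.6), (array([ 0.464, -0.277,  0.   ]), 0.56)]
latch_tab [(array([0.505, 0.027, 0.071]), 0.5)]
top 246 196
scene 246 138
12.7 [0.50059904 0.02890244 0.15011612] 0.043633416447266225
```

View pics/h2.png

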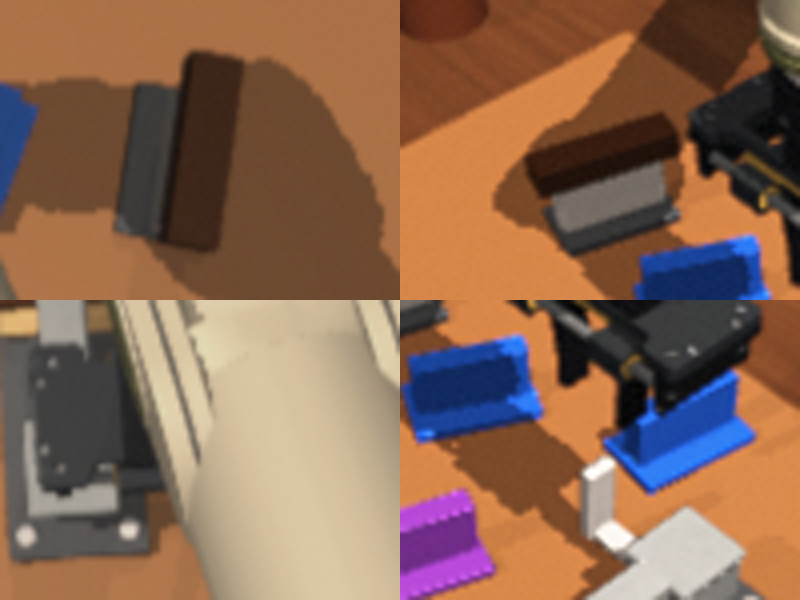

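The block sits flat and centred lengthwise on the rail (top row). In the bottom-right crop the fingers straddle the tab line at (600,490). Next I'll go down and grip the tab.

{"op": "arm_command", "data": {"xyz": [[0, 0, -0.003], [0, 0, -0.01], [0, 0, -0.019], [0, 0, -0.029], [0, 0, -0.039], [0, 0, -0.049], [0, 0, -0.059], [0, 0, -0.069], [0, 0, -0.078], [0, 0, -0.085], [0, 0, -0.09], [0, 0, -0.093], [0, 0, -0.095], [0, 0, -0.095]], "rot": [[0, 0, 0], [0, 0, 0], [0, 0, 0], [0, 0, 0], [0, 0, 0], [0, 0, 0], [0, 0, 0], [0, 0, 0], [0, 0, 0], [0, 0, 0], [0, 0, 0], [0, 0, 0], [0, 0, 0], [0, 0, 0]]}}

```text
time: 13.87
ee_pos: [0.5006, 0.0291, 0.0549]
eef_rot: [1.0, -0.0, -0.0, 0.0]
ft_force: [-0.8, 0.0, -0.5]
width: 0.0436
grip_force: 0.0
```

{"op": "arm_command", "data": {"xyz": [[0, 0, 0], [0, 0, 0], [0, 0, 0], [0, 0, 0], [0, 0, 0], [0, 0, 0], [0, 0, 0], [0, 0, 0], [0, 0, 0], [0, 0, 0]], "rot": [[0, 0, 0], [0, 0, 0], [0, 0, 0], [0, 0, 0], [0, 0, 0], [0, 0, 0], [0, 0, 0], [0, 0, 0], [0, 0, 0], [0, 0, 0]], "grip": 0.0, "squeeze": 40}}

```text
time: 14.7
ee_pos: [0.5007, 0.0279, 0.0552]
eef_rot: [1.0, -0.001, 0.0, 0.001]
ft_force: [-0.8, -6.0, 2.6]
width: 0.0119
grip_force: 40.0
```

{"op": "arm_command", "data": {"xyz": [[0, -0.001, 0], [0, -0.003, 0], [0, -0.005, 0], [0, -0.007, 0], [0, -0.009, 0], [0, -0.011, 0], [0, -0.013, 0], [0, -0.015, 0], [0, -0.017, 0], [0, -0.019, 0], [0, -0.02, 0], [0, -0.021, 0], [0, -0.021, 0], [0, -0.021, 0]], "rot": [[0, 0, 0], [0, 0, 0], [0, 0, 0], [0, 0, 0], [0, 0, 0], [0, 0, 0], [0, 0, 0], [0, 0, 0], [0, 0, 0], [0, 0, 0], [0, 0, 0], [0, 0, 0], [0, 0, 0], [0, 0, 0]]}}

```text
time: 15.87
ee_pos: [0.5007, 0.0109, 0.0551]
eef_rot: [1.0, 0.001, 0.0, -0.002]
ft_force: [0.2, 9.3, -1.0]
width: 0.0115
grip_force: 40.0
```

{"op": "arm_command", "data": {"xyz": [[0, -0.001, 0], [0, -0.0015, 0], [0, -0.0015, 0.0012], [0, -0.0015, 0.0036], [0, -0.0015, 0.0072], [0, -0.0015, 0.012], [0, -0.0015, 0.0168], [0, -0.0015, 0.0192], [0, -0.0015, 0.0192]], "rot": [[0, 0, 0], [0, 0, 0], [0, 0.005, 0], [0, 0.015, 0], [0, 0.03, 0], [0, 0.05, 0], [0, 0.07, 0], [0, 0.08, 0], [0, 0.08, 0]]}}

```text
time: 16.62
ee_pos: [0.5007, 0.0097, 0.0743]
eef_rot: [0.999, 0.001, -0.04, -0.002]
ft_force: [1.7, 8.9, -4.5]
width: 0.0118
grip_force: 40.0
```

Run:
```python
from h import *
from scipy.spatial.transform import Rotation as R
for c in("top","scene"):
    im=np.ascontiguousarray(r.camera(c)[:,:,::-1]); cv2.imwrite(f"pics/{c}3.png",im)
    for l in("coupler_top","latch_tab"):print(c,l,[(w(c,d["at"]).round(3),round(d["conf"],2)) for d in r.spot_point(l,c)[:2]])
s=r.read_state(); print(s["ee_pos"],s["ft_force"],s["torque"],s["width"],R.from_quat(s["eef_rot"]).as_matrix().round(3),s["joint_positions"])
```

```text
top coupler_top [(array([0.493, 0.115, 0.092]), 0.84)]
top latch_tab []
scene coupler_top [(array([0.507, 0.109, 0.093]), 0.72)]
scene latch_tab [(array([0.506, 0.01 , 0.088]), 0.56)]
[0.50063069 0.00966996 0.07396742] [ 1.90897025  8.65851084 -4.02967531] [ 1.86729971 -0.60429498 -0.26258198] 0.011867812281591946 [[ 0.997  0.002 -0.08 ]
 [ 0.002 -1.     0.003]
 [-0.08  -0.004 -0.997]] [ 0.2829512   0.29582238 -0.43844953  1.86490923  0.12338061  1.08944847
 -1.77368844]
```

The arm is following: coupler_top went from 74 to about 93 mm, with the load at about 4 N. I'll continue along the arc.

{"op": "arm_command", "data": {"xyz": [[0, 0, 0.0012], [0.0001, 0, 0.0036], [0.0004, 0, 0.0072], [0.0008, 0, 0.012], [0.0013, 0, 0.0168], [0.0018, 0, 0.0215], [0.0025, 0, 0.0263], [0.0033, 0, 0.031], [0.0042, 0, 0.0357], [0.0051, 0, 0.0405], [0.0062, 0, 0.0451], [0.0073, 0, 0.0498], [0.0086, 0, 0.0544], [0.0096, 0, 0.058], [0.0103, 0, 0.0603], [0.0108, 0, 0.062], [0.0108, 0, 0.062], [0.0108, 0, 0.062]], "rot": [[0, 0.005, 0], [0, 0.015, 0], [0, 0.03, 0], [0, 0.05, 0], [0, 0.07, 0], [0, 0.09, 0], [0, 0.11, 0], [0, 0.13, 0], [0, 0.15, 0], [0, 0.17, 0], [0, 0.19, 0], [0, 0.21, 0], [0, 0.23, 0], [0, 0.245, 0], [0, 0.255, 0], [0, 0.262, 0], [0, 0.262, 0], [0, 0.262, 0]]}}

```text
time: 18.42
ee_pos: [0.5113, 0.0098, 0.1358]
eef_rot: [0.985, 0.001, -0.17, -0.002]
ft_force: [0.5, 9.9, -3.1]
width: 0.0116
grip_force: 40.0
```

Run:
```python
from h import *
from scipy.spatial.transform import Rotation as R
for c in("top","scene"):
    im=np.ascontiguousarray(r.camera(c)[:,:,::-1]); cv2.imwrite(f"pics/{c}4.png",im)
    for l in("coupler_top","latch_tab","block","glue_bottle","knife","mixing_cup"):print(c,l,[(w(c,d["at"]).round(3),round(d["conf"],2)) for d in r.spot_point(l,c)[:2]])
s=r.read_state(); print(s["time"],s["ee_pos"],s["ft_force"],s["width"],s["grip_force"],R.from_quat(s["eef_rot"]).as_matrix().round(3),s["joint_vel"])
```

```text
top coupler_top [(array([0.512, 0.113, 0.149]), 0.67)]
top latch_tab [(array([0.515, 0.008, 0.15 ]), 0.6)]
top block [(array([ 0.458, -0.275,  0.056]), 0.95)]
top glue_bottle [(array([0.436, 0.328, 0.005]), 0.64)]
top knife [(array([ 0.656,  0.409, -0.   ]), 0.75), (array([ 0.463, -0.28 ,  0.055]), 0.72)]
top mixing_cup [(array([ 0.734, -0.222, -0.001]), 0.97)]
scene coupler_top [(array([0.521, 0.109, 0.152]), 0.92)]
scene latch_tab [(array([0.52 , 0.01 , 0.149]), 0.49)]
scene block [(array([ 0.466, -0.278,  0.056]), 0.84)]
scene glue_bottle [(array([ 0.438,  0.334, -0.001]), 0.78)]
scene knife [(array([ 0.664,  0.411, -0.   ]), 0.7)]
scene mixing_cup [(array([ 0.734, -0.223, -0.001]), 0.65)]
19.1167 [0.51128484 0.00981842 0.13582535] [ 0.25145739  9.68981823 -3.95465321] 0.011978892464573777 39.99883751850575 [[ 0.942  0.002 -0.335]
 [ 0.004 -1.     0.003]
 [-0.335 -0.004 -0.942]] [-1.45520687e-03 -9.55728593e-04 -3.58110516e-04 -5.54114273e-04
  5.70484849e-05 -1.63293404e-03 -4.12607958e-04]
```

View pics/scene4.png

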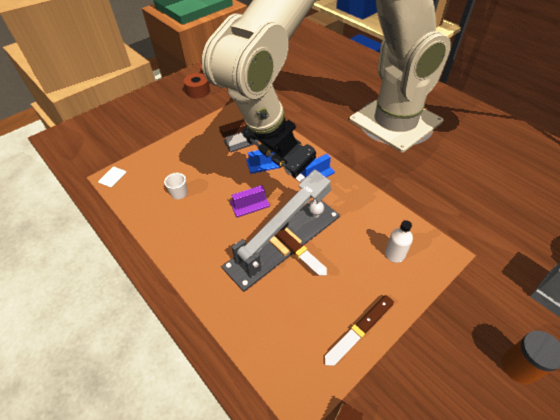

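The scene view shows the coupler at (314,185), raised clear of the ball stud at (317,208), with the gripper holding the tab. The block is on its stand at (235,132), and the bottle, cup and knife haven't moved. TCP travel puts the rise at about 80 mm and the cameras at 75–78 mm, and the hold is steady, so I'll hand in.

```bash
python3 -c "
from bench import r
print(r.close_job())"
```

```text
the job is handed in; nothing more can be done
None
```

I've handed the job in: the walnut block lies centred on the aluminium stand, and the latch was pulled about 18 mm with the press arm still down. The gripper is holding the coupler steady about 8 cm up, and the bottle, cup and knife were left alone.

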